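# Shut the mixer case and draw out its telescoping handle

### The arm

A 7-joint arm with a two-finger parallel gripper is mounted at the origin on the work surface. World frame = base frame: x ahead of the robot, y to its left, z up, the work surface at z = 0. Lengths are in m, angles in rad, forces in N, time in s.
With the tool pointing down it reaches from about 0.4 to 0.85 m from the base axis. Payload 10.4 kg.
Tool frame: the origin (TCP) lies at the very end of the fingers, on their centre line; the grasp point (between the pads) lies 19 mm behind it; x points along the fingers, y is the direction in which the jaws open and shut, and the axes are right-handed (so a half turn about x gives the same grasp; the last joint's range is limited). The gripper opens to 85 mm and grips with 20 to 120 N. Pads are 22 mm wide; open, the fingers measure 114 mm over their backs; the gripper's body (76 mm by 85 mm) begins 54 mm behind the grasp point. The pads swing forward as they close: fully open they stand 13 mm farther back than shut.
Start: joints at [-1.255, 0.332, -0.065, 1.46, 0.022, 1.35, -0.088], TCP at [0.208, 0.589, 0.231] pointing down, gripper open.
Joint ranges: [-2.6, 2.6], [-0.5, 2.12], [-1.47, 1.34], [0.16, 2.42], [-1.27, 4.41], [0.06, 2.06], [-2.6, 2.6]. Speed limits (rad/s): [2.22, 2.22, 2.79, 2.79, 3.14, 3.14, 3.14].

### API

Orientations are given as a unit quaternion [x, y, z, w].
In Python, from workcell import monitor, camera, ticket, regions_of gives the robot as it stands.
- The arm moves only by the tool step_arm, never from a script. Its argument "increments" is a list of rows, each a list of 5 numbers: the finger opening in m, from 0 to 0.0854, then the shift along the world's x, y, z in m, then the turn about the world's z in rad. A call has 1 to 12 rows; each row shifts and turns the commanded pose from where the row before left it; what a row does not reach is not made up. A row lasts 1/12 s, in which the tool goes at most 41.7 mm and 7.16 degrees, less where a joint would pass 70% of its speed; a pose out of reach is approached as far as the arm can. A call with a gripper value outside its range is refused whole. The fingers move at their own pace and stop on an object; "force" is the grip in N (left out, the last holds). Time passes only in rows, so rows that do not move let the fingers close. It gives the time, the measured TCP pose, the force and the opening at its end, in the units of the state.
- monitor.get_obs(): the state, without advancing time (a new reading comes with each control period).
- camera(name): name is "scene" or "top" or "wrist"; returns a dict with "color" (420x560x3 uint8, red, green, blue), "range_z" (420x560 float32, m along the optical axis (not along the pixel's ray), 0 where there is no reading), "fx", "fy", "cx", "cy" (pixels), "k1" (the pictures are not rectified: a ray, as slopes to the right and down, at radius r is drawn at 1 + k1 r^2 times it, then the intrinsics apply), "cam_to_world" (4x4, takes a point from camera to world coordinates). Camera axes: x right, y up, looking along -z (the intrinsics and any distortion apply to the point x, -y, -z); pixel columns grow to the right and rows downward; lengths in m; the calibration is good to about 2 mm. A picture is of the moment at which its call begins.
- ticket.hand_in(): hands the job in, once; it reports no verdict.
Trained networks look in a picture, given as the dict that the camera call returned (one of the last four; its "shot" number tells which), for a name from the list of things; names that differ only in an ending like _2 or _b are one class to them, and where a whole thing is asked for, a point or a joint stands for the part that bears it (a point fixed in the world has none). Each returns a list of dicts, best first, with "p" (0 to 1); they miss things now and then, are a little off and sometimes report something else, mostly with a low value. They report only what shows in the picture. A call takes as long as a camera call.
- regions_of(picture, query): "region" (420x560 bool, what is visible of it) and "centre" ([row, column] in pixels, amid what is visible of it).
The state is a dict: "clock": time; "joint_pos": joint angles; "joint_velocities": joint speeds; "tau": joint torques, N m; "position": TCP position; "ee_rot": TCP orientation; "ft_force": force on the tool from outside, world axes, zero at the start; "torque": the same for the moment, N m; "grip_width": opening from 0.0 (shut) to 1.0 (fully open).
Only numpy, scipy, OpenCV 4.12 (cv2) and the standard library are available. Lean on these libraries where they do the work, as an engineer would, in place of code of your own. Each camera call takes 0.05 s, during which the arm holds its last target. There are 200 camera calls.

### The job

Lower the hinged lid of the mixer case until it is fully shut over the beaters. Then squeeze in the red release button on the side of the case's telescoping handle while the handle is still down, and with the button kept squeezed pull the handle straight up past its first stop to its second stop, as far as it goes. Finish still gripping the handle fully drawn out (it sinks back if let go), with the lid shut, and leave the other things on the counter where they are.

Things in the scene. Friction and masses are not known exactly. Their poses are not given: they have to be found in the camera images.
- case: Teal open-topped box, 200 mm (x) by 240 mm (y) by 90 mm high, walls 5 mm, fixed to the counter, with two steel beaters lying in it. Origin: centre of its underside; z up. Its lid hinges on the +x upper edge; the telescoping handle stands outside the middle of its +y wall.
- lid (a joint): Hinge angle of the ivory lid in rad: 0 fully shut, growing as it opens upward, 1.5 at most. The lid is a 200 by 240 mm plate, 8 mm thick, 0.25 kg; its hinge line is the case's +x upper edge, parallel to the case's y axis. The hinge is stiff, so the lid stays at any angle; 1 to 4 N near the free edge moves it.
- lid_hinge (a point): Middle of the lid's hinge line, on the lid's underside, 90 mm above the counter. This frame turns with the lid: the lid runs from here 200 mm along its own -x, and its own z is the normal of the outer face, which lies at z = 8 mm.
- lid_handle (a point): Gripping point of the small teal knob on the outer face of the lid, 35 mm above that face, in the middle of the width and 30 mm from the free edge.
- handle (a joint): Upward travel of the telescoping handle in m: 0 down, first stop 0.051 to 0.059 (play), second stop (end) 0.110. A catch locks it at 0 unless the button is in by more than 3 mm; if the button comes out on the way, it locks at the first stop. The second stop has no catch: let go, it sinks back to the first stop by its weight and a weak spring. Drawing it up takes 4 to 10 N.
- grip_mid (a point): Centre of the black grip bar on the handle: 110 mm long (case's x), 24 mm thick (case's y), 30 mm tall; 165 mm above the counter when down, 143 mm from the case's middle towards its +y. Axes as the case's. Its stem, 18 by 12 mm, enters a grey housing beside the case (50 by 46 mm, 118 mm high; black collar 32 by 28 mm up to 130 mm).
- button (a joint): Travel of the red release button in m: 0 out, 0.005 fully in; it springs back. It is pressed along the case's -y; the catch lets go above 0.003; fully in takes about 8 N.
- button_face (a point): Middle of the outer face of the red button, which is 36 mm long (case's x) by 22 mm tall, in the middle of the grip bar's +y side. It stands 7 mm proud of the bar when out (31 mm over bar and button) and 2 mm when fully in (26 mm).
- bowl: Terracotta bowl, rim 180 mm across, 85 mm high. Bystander. Origin: centre of the underside.
- spatula: Wooden spatula, 285 mm long (its x), 8 mm thick, lying across the bowl's rim. Bystander. Origin on its underside, near the middle.
- mixer: White hand mixer, 190 by 74 mm, 120 mm high, lying on its sole. Bystander. Origin: centre of the underside.
- canister: Tall clear plastic canister with a white push-button lid, 112 mm across, 239 mm high. Bystander. Origin: centre of the underside.
- mug: Blue mug, 80 mm across, 90 mm high. Bystander. Origin: centre of the underside.
- jar: Amber glass jar with a red cap, 60 mm across, 100 mm high. Bystander. Origin: centre of the underside.

How it is judged:
On the way, in this order (a step that is already met when the one before it is completed fails the run):
1. the lid is fully shut, the handle still down (value of joint lid below 0.035 rad and value of joint handle below 0.01 m), for 0.2 s.
2. the release button is squeezed in with the handle still down and the lid shut (value of joint button above 0.003 m and value of joint handle below 0.03 m and value of joint lid below 0.05 rad), for 0.1 s.
3. the handle is drawn past its first stop, the lid shut (value of joint handle above 0.065 m and value of joint lid below 0.05 rad), for 0.1 s.
At the end, for the whole second after the job is handed in: The handle is within 8 mm of its second stop and held there by the gripper's fingers (more than 4 N on it), and the lid is shut to within 0.05 rad (value of joint handle above 0.102 m and value of joint lid below 0.05 rad and contact force between the fingers and handle above 4 N); the arm keeps its last pose, push and grip.
It fails at once if one of the other things on the counter (bowl, spatula, mixer, canister, mug, jar) is pushed more than 40 mm from its place (distance of any of bowl, spatula, mixer, canister, mug, jar from where it was at the start of the episode above 0.04 m).
It also fails if it takes over 58 s, if anything falls off the work surface, if the arm or the gripper's body presses on something with over 40 N, if the wrist force passes 120 N, or if a joint passes its speed limit or range.

## Working session

There is one attempt and no reset: what is moved stays moved. The work goes in short steps, Python scripts to look and compute and a tool call to move; the robot and the scene stay as the last step left them, time stands still between calls to the robot, and variables do not carry over. Pictures are saved under pics/ and viewed, about 8 in all and at most 12, crops included, and the job is handed in when it is done.

Besides the shell and the picture viewer there is one more tool, called in YAML: its name, and indented under it one key for each argument. step_arm: Moves the arm, as the interface text tells. Its arguments: {"type":"object","properties":{"increments":{"type":"array"},"force":{"type":"number"}},"required":["increments"]}

```bash
ls; mkdir -p pics; cat > h.py <<'E'
import numpy as np, cv2
from workcell import monitor, camera, ticket, regions_of
def pts(p, mask=None):
    z=p["range_z"]; m=(z>0) if mask is None else (mask&(z>0))
    r,c=np.nonzero(m)
    K=np.array([[p["fx"],0,p["cx"]],[0,p["fy"],p["cy"]],[0,0,1.]])
    u=cv2.undistortPoints(np.stack([c,r],1).astype(np.float64)[:,None],K,np.array([p["k1"],0,0,0,0.]))[:,0]
    d=z[r,c]; P=np.stack([u[:,0]*d,-u[:,1]*d,-d,np.ones_like(d)],1)
    return (P@np.asarray(p["cam_to_world"]).T)[:,:3]
def save(p,n): cv2.imwrite("pics/"+n+".png",cv2.cvtColor(p["color"],cv2.COLOR_RGB2BGR))
E
python3 - <<'E'
from h import *
print(monitor.get_obs())
ps={n:camera(n) for n in("scene","top")}
for n,p in ps.items():
    save(p,n+"0")
    for q in("case","lid","lid_handle","grip_mid","button_face","bowl","mixer","canister","mug","jar","spatula"):
        for d in regions_of(p,q)[:1]:
            P=pts(p,d["region"])
            print(n,q,round(d["p"],2),np.round(d["centre"]),len(P),np.round(np.median(P,0),3) if len(P) else "",np.round(np.percentile(P,[2,98],axis=0),3).tolist() if len(P) else "")
a=np.hstack([ps[n]["color"] for n in ps]); a=cv2.resize(a,(800,300),interpolation=cv2.INTER_AREA)
E
```

```text
pics
{'clock': 0.0, 'joint_pos': array([-1.25455331,  0.33287614, -0.0647243 ,  1.46094859,  0.02161031,
        1.34987089, -0.08850612]), 'joint_velocities': array([-0.00150563, -0.00038927,  0.00150459,  0.00062452,  0.00069979,
        0.0017466 , -0.00046739]), 'tau': array([ 9.73721967e-05, -6.25450230e+01,  4.95804066e-02, -3.91603124e+01,
        1.64000614e-02,  9.80363286e-03,  3.21760922e-05]), 'position': array([0.20761876, 0.5891159 , 0.23050984]), 'ee_rot': array([ 0.11871905,  0.69704558, -0.11970645,  0.6969244 ]), 'ft_force': array([0.83069668, 0.76445858, 0.16132198]), 'torque': array([0.0081556 , 0.03786041, 0.0193265 ]), 'grip_width': 1.0007080082656372}
scene case 0.66 [230. 288.] 6181 [0.606 0.019 0.149] [[0.519, -0.115, 0.008], [0.668, 0.165, 0.26]]
scene lid 0.82 [218. 284.] 4151 [0.593 0.005 0.181] [[0.521, -0.112, 0.1], [0.661, 0.116, 0.261]]
scene lid_handle 0.57 [221. 283.] 4241 [0.593 0.005 0.179] [[0.512, -0.115, 0.089], [0.661, 0.117, 0.261]]
scene grip_mid 0.67 [222. 328.] 204 [0.598 0.153 0.18 ] [[0.541, 0.13, 0.16], [0.636, 0.173, 0.186]]
scene bowl 
[... 900 characters left out ...]
grip_mid 0.68 [190. 263.] 2048 [ 0.585 -0.     0.192] [[0.518, -0.114, 0.002], [0.665, 0.117, 0.264]]
top bowl 0.75 [218. 128.] 1468 [0.49  0.508 0.038] [[0.416, 0.422, 0.002], [0.58, 0.579, 0.09]]
top mixer 0.7 [185. 382.] 1130 [ 0.627 -0.419  0.064] [[0.539, -0.475, 0.005], [0.716, -0.376, 0.128]]
top canister 0.87 [256. 388.] 1324 [ 0.376 -0.423  0.231] [[0.323, -0.49, 0.001], [0.427, -0.385, 0.241]]
top mug 0.85 [163. 180.] 505 [0.702 0.326 0.033] [[0.66, 0.261, -0.002], [0.736, 0.36, 0.092]]
top jar 0.61 [230. 425.] 276 [ 0.471 -0.581  0.095] [[0.448, -0.614, 0.01], [0.498, -0.567, 0.108]]
top spatula 0.71 [215. 120.] 795 [0.502 0.527 0.092] [[0.428, 0.354, -0.001], [0.558, 0.609, 0.1]]
```

```bash
python3 - <<'E'
from h import *
a=cv2.imread("pics/scene0.png")[130:310,100:480];b=cv2.imread("pics/top0.png")[110:300,70:450]
cv2.imwrite("pics/ab.png",np.vstack([cv2.resize(x,(600,290)) for x in(a,b)]))
p=camera("top")
d=regions_of(p,"lid")[0];P=pts(p,d["region"]);P=P[(P[:,2]>.1)]
# plane fit
for _ in range(5):
    c=P.mean(0);n=np.linalg.svd(P-c,full_matrices=False)[2][2];e=(P-c)@n;P=P[abs(e)<max(.003,1.5*e.std())]
n*=np.sign(n[2]) ;print("lid plane",c,n,len(P),"yaw",np.arctan2(n[1],n[0]),"tilt",np.arctan2(np.hypot(*n[:2]),n[2]))
A=pts(p); M=(abs(A[:,0]-.57)<.2)&(A[:,1]>.11)&(A[:,1]<.2)&(A[:,2]>.155)&(A[:,2]<.19)
G=A[M];print("grip",len(G),G.min(0),G.max(0),np.median(G,0));print(cv2.minAreaRect((G[G[:,2]>.172,:2]*1000).astype(np.float32)))
# case rim
M=(abs(A[:,2]-.09)<.008)&(A[:,0]>.4)&(A[:,0]<.7)&(abs(A[:,1])<.15);R=A[M];print("rim",len(R),cv2.minAreaRect((R[:,:2]*1000).astype(np.float32)),R.min(0),R.max(0))
E
```

```text
lid plane [5.87292595e-01 9.99500156e-05 1.88056759e-01] [ 0.80181988 -0.22027333  0.55548586] 1664 yaw -0.26810283670776364 tilt 0.9818491712499878
grip 273 [0.52886718 0.11000711 0.15529133] [0.63655219 0.17659122 0.18836569] [0.58314014 0.15190602 0.17788498]
((583.1011962890625, 151.28932189941406), (39.89022445678711, 109.79476928710938), 63.660831451416016)
rim 205 ((549.9349365234375, 19.398193359375), (253.007568359375, 206.89694213867188), 74.52200317382812) [ 0.41927173 -0.12915022  0.0821994 ] [0.67556438 0.14988546 0.09799206]
```

View pics/ab.png

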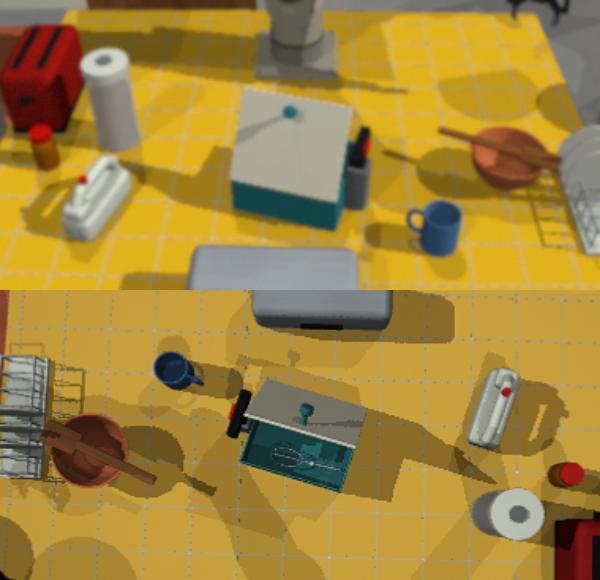

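The top picture shows the case near pixel (300,435) in the lower half. Its lid is about 1 rad open, leaning away from the robot's far side, with the knob on the outer face. The grip and red button are at (238,413). Case yaw is about -0.268 and centre about (0.545, 0.012). Next I work out the waypoints.

```bash
cat >> h.py <<'E'
yaw=-.268; C=np.array([.5447,.0118])
X=np.array([np.cos(yaw),np.sin(yaw)]);Y=np.array([-X[1],X[0]])
def W(x,y,z): return np.r_[C+x*X+y*Y,z]
def arc(a,s=.155,y=-.05,off=.011): return W(.1-s*np.cos(a)+.008*np.sin(a)+off,y,.09+s*np.sin(a)+.008*np.cos(a))
def tyaw(o):
    from scipy.spatial.transform import Rotation as R
    y=R.from_quat(o["ee_rot"]).as_matrix()[:,1]; return -np.arctan2(y[0],y[1])
E
python3 - <<'E'
from h import *
o=monitor.get_obs();print(tyaw(o))
L=[arc(a) for a in np.r_[1.1,np.linspace(.98,0,13)]]
print(np.round(L,4).tolist());print(np.round(np.diff(L,axis=0),4).tolist());print("grip",W(0,.143,.165))
E
```

```text
-0.33883446443245474
[[0.5776, -0.0491, 0.2318], [0.5616, -0.0447, 0.2232], [0.5514, -0.0419, 0.2162], [0.5418, -0.0393, 0.2085], [0.5328, -0.0368, 0.1999], [0.5245, -0.0345, 0.1906], [0.517, -0.0324, 0.1806], [0.5102, -0.0306, 0.17], [0.5044, -0.029, 0.1589], [0.4994, -0.0276, 0.1473], [0.4954, -0.0265, 0.1354], [0.4923, -0.0257, 0.1231], [0.4902, -0.0251, 0.1106], [0.489, -0.0248, 0.098]]
[[-0.0159, 0.0044, -0.0086], [-0.0102, 0.0028, -0.0069], [-0.0096, 0.0026, -0.0078], [-0.009, 0.0025, -0.0086], [-0.0083, 0.0023, -0.0093], [-0.0075, 0.0021, -0.01], [-0.0067, 0.0018, -0.0106], [-0.0059, 0.0016, -0.0111], [-0.005, 0.0014, -0.0116], [-0.004, 0.0011, -0.012], [-0.0031, 0.0008, -0.0123], [-0.0021, 0.0006, -0.0125], [-0.0011, 0.0003, -0.0126]]
grip [0.58256688 0.14969525 0.165     ]
```

step_arm:
  increments:
    - [0,0,0,0.035,0.0175]
    - [0,0,0,0.035,0.0175]
    - [0,0,-0.01,0.035,0.0175]
    - [0,0.01,-0.02,0.035,0.0175]
    - [0,0.02,-0.03,0.02,0]
    - [0,0.02,-0.032,0,0]
    - [0,0.02,-0.032,0,0]
    - [0,0.02,-0.032,0,0]
    - [0,0.02,-0.032,0,0]
    - [0,0.02,-0.032,0,0]
    - [0,0.02,-0.032,0,0]
    - [0,0.02,-0.032,0,0]
  force: 50

```text
clock: 2.3
position: [0.3783, 0.3037, 0.3916]
ee_rot: [0.095, 0.701, -0.094, 0.701]
ft_force: [0.7, -0.0, -0.3]
grip_width: -0.004
```

step_arm:
  increments:
    - [0,0.02,-0.032,0,0]
    - [0,0.02,-0.032,0,0]
    - [0,0.02,-0.032,0,0]
    - [0,0.02,-0.032,0,0]
    - [0,0.02,-0.032,0,0]
    - [0,0.02,-0.032,0,0]
    - [0,0.02,-0.032,0,0]
    - [0,0.015,-0.03,0,0]
    - [0,0.0,0.0,0,0]
    - [0,0,0,0,0]

```text
clock: 3.13
position: [0.5332, 0.0493, 0.3913]
ee_rot: [0.096, 0.7, -0.096, 0.701]
ft_force: [-0.5, 0.8, -1.0]
grip_width: 0.001
```

```bash
python3 - <<'E'
from h import *
p=camera("wrist");save(p,"w1")
A=pts(p);print(len(A),np.percentile(A,[1,99],axis=0))
for q in("lid","grip_mid","button_face"):
  for d in regions_of(p,q)[:1]:
    P=pts(p,d["region"]);print(q,round(d["p"],2),d["centre"],len(P),np.median(P,0).round(3))
    if q=="lid":
      for _ in range(5):
        c=P.mean(0);n=np.linalg.svd(P-c,full_matrices=False)[2][2];e=(P-c)@n;P=P[abs(e)<max(.003,1.5*e.std())]
      n*=np.sign(n[2]);print(c,n,np.arctan2(n[1],n[0]),np.arctan2(np.hypot(*n[:2]),n[2]))
E
```

```text
234268 [[ 0.25194792 -0.59911318 -0.75374911]
 [ 2.10154761  1.04704558  0.48045836]]
lid 0.63 [227.9, 247.7] 8392 [0.567 0.009 0.239]
[0.57344477 0.00669691 0.21075618] [ 0.80008288 -0.21927823  0.55837661] -0.26750083009269976 0.9783686871590915
grip_mid 0.84 [186.1, 368.7] 2163 [0.573 0.153 0.18 ]
button_face 0.5 [192.8, 381.6] 196 [0.586 0.167 0.177]
```

View pics/w1.png

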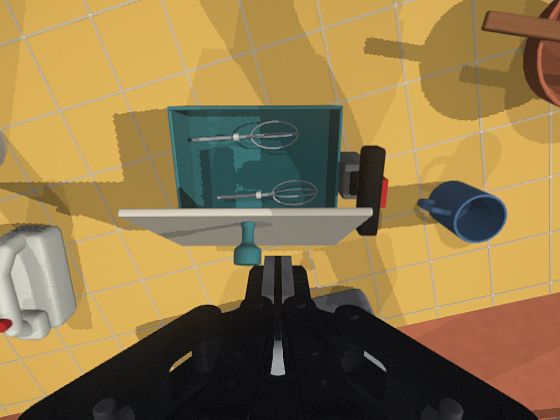

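step_arm:
  increments:
    - [0,0.02,-0.03,0,0]
    - [0,0.024,-0.03,0,0]
    - [0,0.023,-0.03,-0.015,0]
    - [0,0,-0.014,-0.035,0]
    - [0,0,0,-0.035,0]
    - [0,0,0,-0.035,0]
    - [0,0,0,-0.035,0]
    - [0,0,0,0,0]

```text
clock: 4.0
position: [0.5965, -0.0507, 0.2296]
ee_rot: [0.094, 0.704, -0.094, 0.697]
ft_force: [-1.2, 1.5, -1.1]
grip_width: 0.004
```

step_arm:
  increments:
    - [0,-0.018,0.004,-0.006,0]
    - [0,-0.016,0.0044,-0.0066,0]
    - [0,-0.0102,0.0028,-0.0069,0]
    - [0,-0.0096,0.0026,-0.0078,0]
    - [0,-0.009,0.0025,-0.0086,0]
    - [0,-0.0083,0.0023,-0.0093,0]
    - [0,-0.0075,0.0021,-0.01,0]
    - [0,-0.0067,0.0018,-0.0106,0]

```text
clock: 4.67
position: [0.5153, -0.029, 0.1728]
ee_rot: [0.095, 0.7, -0.094, 0.702]
ft_force: [0.1, -0.2, 1.7]
grip_width: -0.0
```

step_arm:
  increments:
    - [0,-0.0059,0.0016,-0.0111,0]
    - [0,-0.005,0.0014,-0.0116,0]
    - [0,-0.004,0.0011,-0.012,0]
    - [0,-0.0031,0.0008,-0.0123,0]

```text
clock: 5.0
position: [0.4975, -0.024, 0.1255]
ee_rot: [0.095, 0.7, -0.094, 0.702]
ft_force: [-0.5, 0.7, 1.5]
grip_width: -0.0
```

Pushing with about 2 N. I continue in small steps to the shut position.

step_arm:
  increments:
    - [0,-0.0021,0.0006,-0.0125,0]
    - [0,-0.001,0,-0.012,0]
    - [0,0,0,-0.003,0]
    - [0,0,0,0,0]
    - [0,0,0,0,0]

```text
clock: 5.42
position: [0.4942, -0.0234, 0.0986]
ee_rot: [0.095, 0.701, -0.094, 0.701]
ft_force: [-6.6, 1.5, 10.9]
grip_width: 0.003
```

step_arm:
  increments:
    - [0,0,0,-0.0015,0]
    - [0,0,0,0,0]
    - [0,0,0,0,0]
    - [0,0,0,0,0]
    - [0,0,0,0.02,0]
    - [0,0,0,0.04,0]
    - [0,0,0,0.04,0]
    - [0,0,0,0.04,0]
    - [0,0,0,0.03,0]
    - [0,0,0,0,0]

```text
clock: 6.25
position: [0.4964, -0.0241, 0.2731]
ee_rot: [0.096, 0.697, -0.093, 0.705]
ft_force: [0.8, -1.2, 0.1]
grip_width: -0.003
```

```bash
python3 - <<'E'
from h import *
o=monitor.get_obs();print(o["position"],tyaw(o))
for n in("wrist","top","scene"):
  p=camera(n);save(p,n+"2")
  for q in("lid","grip_mid","button_face"):
   for d in regions_of(p,q)[:1]:
    P=pts(p,d["region"]);print(n,q,round(d["p"],2),np.round(d["centre"]),len(P),np.median(P,0).round(3) if len(P) else "")
    if q=="lid" and len(P)>50:
      for _ in range(5):
        c=P.mean(0);m=np.linalg.svd(P-c,full_matrices=False)[2][2];e=(P-c)@m;P=P[abs(e)<max(.003,1.5*e.std())]
      print(c,m*np.sign(m[2]),cv2.minAreaRect((P[:,:2]*1000).astype(np.float32)))
    if q=="grip_mid" and len(P)>20:
      G=P[(P[:,2]>.17)];L=(G[:,:2]-C)@np.c_[X,Y];print("grip local 2/98",np.percentile(L,[2,50,98],axis=0).round(3).tolist(),np.median(G[:,2]))
E
```

```text
[ 0.49635144 -0.02414356  0.27313912] -0.26825035447001405
wrist lid 0.75 [199. 327.] 36226 [0.525 0.022 0.099]
[0.53096105 0.02014083 0.09906225] [3.70132196e-04 3.66231480e-04 9.99999864e-01] ((544.0511474609375, 14.331436157226562), (240.61752319335938, 200.37124633789062), 74.53410339355469)
wrist grip_mid 0.86 [236. 493.] 5904 [0.574 0.149 0.178]
grip local 2/98 [[-0.055, 0.133], [-0.009, 0.141], [0.048, 0.161]] 0.17972321037152195
wrist button_face 0.53 [247. 519.] 205 [0.584 0.167 0.176]
top lid 0.93 [196. 247.] 1722 [0.577 0.077 0.098]
[0.57102281 0.05401759 0.09787663] [ 0.00675318 -0.00164402  0.99997585] ((544.6038818359375, 14.267807006835938), (239.9563446044922, 200.15664672851562), 74.29177856445312)
top grip_mid 0.68 [190. 218.] 266 [0.582 0.152 0.178]
grip local 2/98 [[-0.052, 0.133], [-0.001, 0.145], [0.051, 0.161]] 0.17865865771528655
scene lid 0.73 [227. 290.] 2741 [0.554 0.017 0.1  ]
[0.55255199 0.01380109 0.10008098] [0.00266245 0.0013056  0.9999956 ] ((546.0103759765625, 14.020919799804688), (240.77252197265625, 205.96798706054688), 74.43927764892578)
scene grip_mid 0.76 [222. 324.] 175 [0.603 0.151 0.18 ]
grip local 2/98 [[-0.04, 0.137], [0.013, 0.149], [0.056, 0.162]] 0.18036307444056188
```

View pics/wrist2.png

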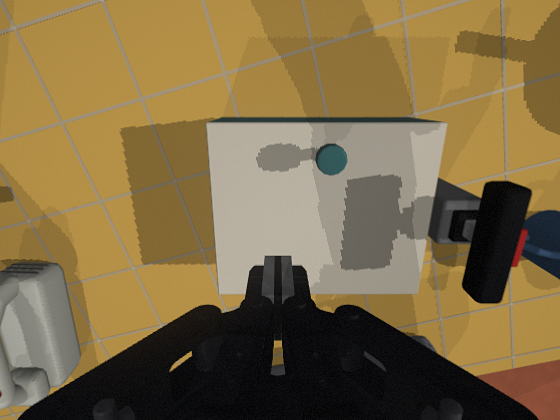

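step_arm:
  increments:
    - [0.085,0.014,0.03,0,0]
    - [0.085,0.014,0.03,0,0]
    - [0.085,0.014,0.03,0,0]
    - [0.085,0.014,0.03,0,0]
    - [0.085,0.014,0.03,0,0]
    - [0.085,0.016,0.027,0,0]
    - [0.085,0,0,-0.02,0]
    - [0.085,0,0,-0.02,0]
    - [0.085,0,0,0,0]
    - [0.085,0,0,0,0]
    - [0.085,0,0,0,0]
  force: 60

```text
clock: 7.77
position: [0.5797, 0.1522, 0.2257]
ee_rot: [0.095, 0.7, -0.095, 0.701]
ft_force: [0.4, 0.5, 0.8]
grip_width: 0.992
```

```bash
python3 - <<'E'
from h import *
o=monitor.get_obs();print(o["position"],tyaw(o),o["grip_width"])
C=np.array([.5442,.0143])
p=camera("wrist");save(p,"w3")
A=pts(p);L=np.c_[(A[:,:2]-C)@np.c_[X,Y],A[:,2]]
m=(abs(L[:,0])<.07)&(L[:,1]>.12)&(L[:,1]<.18)&(L[:,2]>.172)&(L[:,2]<.188)
print(m.sum(),np.percentile(L[m],[1,50,99],axis=0).round(4),cv2.minAreaRect((L[m][:,:2]*1000).astype(np.float32)))
for d in regions_of(p,"button_face")[:1]: 
  P=pts(p,d["region"]);print(d["p"],d["centre"],np.percentile((P[:,:2]-C)@np.c_[X,Y],[2,50,98],axis=0))
E
```

```text
[0.57966137 0.15217562 0.22565627] -0.2694553709703446 0.9917833077418978
5801 [[-0.0538  0.1312  0.1749]
 [-0.0064  0.1438  0.1801]
 [ 0.0515  0.161   0.1818]] ((-0.03199005126953125, 146.3832244873047), (108.95086669921875, 31.153833389282227), 0.07460233569145203)
0.57 [232.7, 299.3] [[-0.01746918  0.15436162]
 [-0.00287962  0.15798191]
 [ 0.01900096  0.1621108 ]]
```

View pics/w3.png

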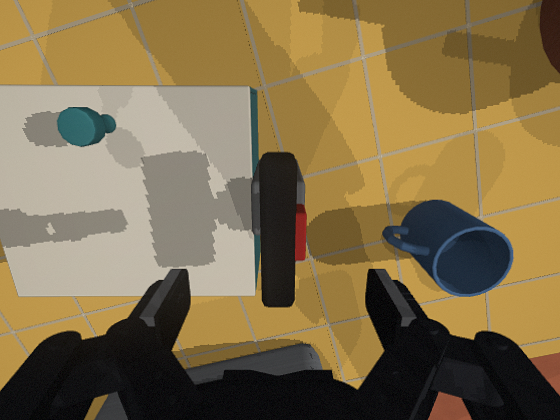

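The lid is shut, and the bar (column 278) lies midway between the open fingers (columns 180 and 372), with the button at (232,300). Next I descend.

step_arm:
  increments:
    - [0.085,0.0026,0.001,-0.02,0]
    - [0.085,0,0,-0.02,0]
    - [0.085,0,0,-0.02,0]
    - [0.085,0,0,-0.019,0]
    - [0.085,0,0,0,0]
    - [0.085,0,0,0,0]

```text
clock: 8.37
position: [0.5819, 0.1533, 0.1461]
ee_rot: [0.095, 0.701, -0.095, 0.701]
ft_force: [-0.1, -0.6, 0.8]
grip_width: 0.992
```

step_arm:
  increments:
    - [0.05,0,0,0,0]
    - [0.05,0,0,0,0]
    - [0.0,0,0,0,0]
    - [0.0,0,0,0,0]
    - [0.0,0,0,0,0]
    - [0.0,0,0,0,0]
    - [0.0,0,0,0,0]
    - [0.0,0,0,0,0]
    - [0.0,0,0,0,0]
  force: 60

```text
clock: 9.12
position: [0.582, 0.1525, 0.1466]
ee_rot: [0.095, 0.701, -0.095, 0.701]
ft_force: [-5.5, -2.9, 8.4]
grip_width: 0.289
```

step_arm:
  increments:
    - [0.0,0,0,0.004,0]
    - [0,0,0,0.004,0]
    - [0,0,0,0.004,0]
    - [0,0,0,0.004,0]
    - [0,0,0,0,0]

```text
clock: 9.53
position: [0.5819, 0.1526, 0.1621]
ee_rot: [0.095, 0.701, -0.095, 0.701]
ft_force: [0.5, -5.1, -4.9]
grip_width: 0.29
```

step_arm:
  increments:
    - [0.0,0,0,0.008,0]
    - [0,0,0,0.008,0]
    - [0,0,0,0.008,0]
    - [0,0,0,0.008,0]
    - [0,0,0,0.008,0]
    - [0,0,0,0.006,0]
    - [0,0,0,0,0]

```text
clock: 10.12
position: [0.5819, 0.1526, 0.2084]
ee_rot: [0.095, 0.701, -0.095, 0.701]
ft_force: [0.2, -5.9, -5.4]
grip_width: 0.291
```

```bash
python3 - <<'E'
from h import *
o=monitor.get_obs();print(o["position"],o["ft_force"])
p=camera("wrist");save(p,"w4")
C=np.array([.5442,.0143])
A=pts(p);L=np.c_[(A[:,:2]-C)@np.c_[X,Y],A[:,2]]
m=(abs(L[:,0])<.055)&(abs(L[:,0])>.025)&(L[:,1]>.132)&(L[:,1]<.153)&(L[:,2]>.13)
print(m.sum(),np.percentile(L[m][:,2],[5,25,50,75,95]))
E
```

```text
[0.58191376 0.15259289 0.2083844 ] [ 0.20030808 -5.86658764 -5.3639658 ]
5143 [0.22788395 0.2408262  0.24167708 0.24222487 0.24288051]
```

View pics/w4.png

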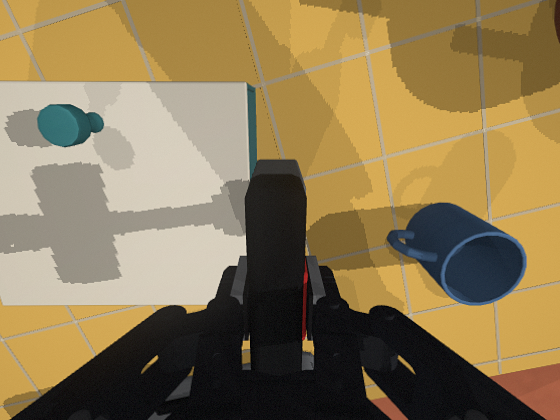

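The bar top is at 0.242, so travel is about 0.062 m, past the first stop, with the button still squeezed under the right pad. I continue to the end stop.

step_arm:
  increments:
    - [0.0,0,0,0.008,0]
    - [0,0,0,0.008,0]
    - [0,0,0,0.008,0]
    - [0,0,0,0.008,0]
    - [0,0,0,0.008,0]
    - [0,0,0,0.005,0]
    - [0,0,0,0.002,0]
    - [0,0,0,0.001,0]
    - [0,0,0,0,0]

```text
clock: 10.92
position: [0.5819, 0.1526, 0.2554]
ee_rot: [0.095, 0.701, -0.095, 0.701]
ft_force: [1.9, -4.9, -6.0]
grip_width: 0.29
```

step_arm:
  increments:
    - [0,0,0,0.001,0]
    - [0,0,0,0.001,0]
    - [0,0,0,0.001,0]
    - [0,0,0,0,0]
    - [0,0,0,0,0]
    - [0,0,0,0,0]

```text
clock: 11.42
position: [0.5818, 0.1526, 0.257]
ee_rot: [0.094, 0.701, -0.096, 0.7]
ft_force: [6.3, -3.7, -14.6]
grip_width: 0.291
```

```bash
python3 - <<'E'
from h import *
o=monitor.get_obs();print(o["position"],o["ft_force"],o["grip_width"])
p=camera("wrist");save(p,"w5")
C=np.array([.5442,.0143])
A=pts(p);L=np.c_[(A[:,:2]-C)@np.c_[X,Y],A[:,2]]
m=(abs(L[:,0])<.055)&(abs(L[:,0])>.025)&(L[:,1]>.132)&(L[:,1]<.153)&(L[:,2]>.13)
print(m.sum(),np.percentile(L[m][:,2],[5,25,50,75,95]))
q=camera("top")
for n,s in(("wrist",p),("top",q)):
  for d in regions_of(s,"lid")[:1]:
    P=pts(s,d["region"]);l=(P[:,:2]-C)@np.c_[X,Y];print(n,d["p"],np.percentile(P[abs(l).max(1)<.095][:,2],[5,50,95]))
E
```

```text
[0.58183597 0.15257276 0.25697428] [  6.26651667  -3.69793504 -14.62583278] 0.2909538383615177
5147 [0.27641242 0.28938219 0.29024166 0.29078587 0.29145747]
wrist 0.95 [0.09789772 0.09907544 0.10059636]
top 0.93 [0.09167863 0.09818371 0.10595591]
```

```bash
python3 -c "
from h import *
print(ticket.hand_in())"
```

```text
the job is handed in; nothing more can be done
None
```

I shut the lid by pushing its outer face down with closed fingers. I then gripped the bar and button at 60 N with the handle down, and drew the handle up to its end stop. I handed the job in at about 11.5 s, still gripping; no verdict was reported.

- **Lid:** it shows flat in the last pictures, with its face about 99 mm above the counter by the wrist camera and 98 mm by the top camera. That is where a shut lid should be.
- **Handle:** the top of the bar is at 0.290 m, about 0.110 m of travel, which is the second stop. The pull on the wrist rose from about 6 N to 15 N over the last 3 mm, so it is against the stop.
- **Button:** the handle passed the first stop without locking, so the button was in. The finger opening read about 24.8 mm, where 26 mm was expected with the button fully in. I put that down to the width reading being slightly off.
- **Other things:** the arm's path kept clear of them, but I did not measure their positions again at the end.

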